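# Restart the bench air supply from its push-button box

## Robot

A 7-joint arm with a two-finger parallel gripper is mounted at the origin on a cart in front of the work surface, level with it; the furniture and walls round the work are solid. World frame = base frame: x ahead of the robot, y to its left, z up, the work surface at z = 0. Lengths are in mm, angles in rad, forces in N, time in s.
With the tool pointing down it reaches from about 400 to 900 mm from the base axis. Payload 5.6 kg.
Tool frame: the origin (TCP) lies between the finger pads; the fingertips stand 11 mm ahead of it and the grasp point (between the pads) lies 8 mm behind it; z points along the fingers, y is the line along which they close (so a half turn about z gives the same grasp; the last joint's range is limited). The gripper opens to 92 mm and grips with 3 to 60 N. Pads are 20 mm wide; open, the fingers measure 128 mm over their backs; the gripper's body (75 mm by 189 mm) begins 69 mm behind the grasp point.
Start: joints at [1.201, 0.468, -0.012, 1.603, 0.006, 1.071, -0.056], TCP at [208.618, -615.619, 225.592] pointing down, gripper open.
Joint ranges: [-2.53, 2.53], [-0.31, 2.02], [-1.57, 1.55], [0.28, 2.44], [-1.29, 4.43], [0.15, 1.84], [-2.92, 2.92]. Speed limits (rad/s): [2.57, 2.57, 3.14, 3.14, 3.14, 3.14, 3.14].

## Interface

Orientations are given as a unit quaternion [w, x, y, z].
In Python, from rig import ctrl gives the robot as it stands.
- The arm moves only by the tool drive_tool, never from a script. Its argument "series" is a list of rows, each a list of 3 entries, a list of its own where there are three numbers: the opening, from -1 (shut) to 1 (fully open), then the shift along the world's x, y, z scaled (see below), then the turn, a rotation vector about the world's x, y, z scaled (see below). In form: [[gripper, [x, y, z], [rx, ry, rz]], ...]. A call has exactly 5 rows; each row shifts and turns the commanded pose from where the row before left it; what a row does not reach is not made up. The controller multiplies each number of a shift by 750 mm and each number of a turn by 0.15 rad. A row lasts 1/10 s, in which the tool goes at most 50 mm and 8.59 degrees, less where a joint would pass 70% of its speed; a pose out of reach is approached as far as the arm can. A call with a number of a shift or a turn outside -1 to 1 is refused whole. A call with a gripper value outside its range is refused whole. The fingers move at their own pace and stop on an object; "newtons" is the grip in N (left out, the last holds). Time passes only in rows, so rows that do not move let the fingers close, or fill a call up. It gives the time, the measured TCP pose, the force, the opening and the grip force at its end, in the units of the state.
- ctrl.get_state(): the state, without advancing time (a new reading comes with each control period).
- ctrl.snapshot(name): name is "scene" or "top"; returns a dict with "img" (400x640x3 uint8, blue, green, red), "camera_matrix" (3x3 intrinsics, pixels), "distortion" ([k1, k2, p1, p2, k3] as OpenCV has them; the pictures are not rectified), "camera_from_world" (4x4, takes a point from world to camera coordinates). Camera axes: x right, y down, z forward; pixel columns grow to the right and rows downward; lengths in mm; the calibration is good to about 2 mm. A picture is of the moment at which its call begins. There is no depth.
- ctrl.finish_job(): hands the job in; it is judged then, once.
The state is a dict: "clock": time; "joint_pos": joint angles; "joint_velocities": joint speeds; "joint_torque": joint torques, N m; "tcp_pos": TCP position; "tool_rot": TCP orientation; "contact_force": force on the tool from outside, world axes, zero at the start; "wrist_torque": the same for the moment, N m; "gripper_width": opening from 0.0 (shut) to 1.0 (fully open); "grasp_force": force on a finger pad.
Only numpy, scipy, OpenCV 4.12 (cv2) and the standard library are available. Lean on these libraries where they do the work, as an engineer would, in place of code of your own. Each camera call takes 0.05 s, during which the arm holds its last target. There are 200 camera calls.

## Task

Restart the bench's air supply from the grey push-button box: press the blue button, then the yellow one, then the green one, each fully in, one at a time, letting each come back up before you press the next. Keep off the red stop button, and leave all the buttons up at the end.

Things in the scene. Friction and masses are not known exactly. Their poses are not given: they have to be found in the camera images.
- blue_top (a point): centre of the flat top of the blue push button: a 32 mm round cap in a black 48 mm bezel. Top 80 mm above the table, 12 mm above the bezel; moves with the cap: 8 mm straight down on a spring (2 N to start, 6 N fully in, then a hard stop). One of four in a 65 mm square on a fixed grey box (150 x 150 x 56 mm, turned up to 20 deg); colours change corners. Press first.
- yellow_top (a point): centre of the flat top of the yellow push button: a 32 mm round cap in a black 48 mm bezel. Top 80 mm above the table, 12 mm above the bezel; moves with the cap: 8 mm straight down on a spring (2 N to start, 6 N fully in, then a hard stop). One of four in a 65 mm square on a fixed grey box (150 x 150 x 56 mm, turned up to 20 deg); colours change corners. Press second.
- green_top (a point): centre of the flat top of the green push button: a 32 mm round cap in a black 48 mm bezel. Top 80 mm above the table, 12 mm above the bezel; moves with the cap: 8 mm straight down on a spring (2 N to start, 6 N fully in, then a hard stop). One of four in a 65 mm square on a fixed grey box (150 x 150 x 56 mm, turned up to 20 deg); colours change corners. Press third.
- red_top (a point): centre of the flat top of the red push button: a 32 mm round cap in a black 48 mm bezel. Top 80 mm above the table, 12 mm above the bezel; moves with the cap: 8 mm straight down on a spring (2 N to start, 6 N fully in, then a hard stop). One of four in a 65 mm square on a fixed grey box (150 x 150 x 56 mm, turned up to 20 deg); colours change corners. Stop: do not press.

How it is judged:
By the outcome, as a careful person would: the job done as asked, in the order asked, and still so for the second after the job is handed in, with the robot touching nothing.
It also fails if it takes over 38 s, if anything falls off the work surface, if the arm or the gripper's body presses on something with over 40 N, if the wrist force passes 120 N, or if a joint passes its speed limit or range.

## Working session

There is one attempt and no reset: what is moved stays moved. The work goes in short steps, Python scripts to look and compute and a tool call to move; the robot and the scene stay as the last step left them, time stands still between calls to the robot, and variables do not carry over. Pictures are saved under pics/ and viewed, at most 10 in all, crops included, and the job is handed in when it is done.

Besides the shell and the picture viewer there is one more tool, called after ">>>" in YAML: its name, and indented under it one key for each argument. drive_tool: Moves the arm, as the interface text tells. Its arguments: {"type":"object","properties":{"series":{"type":"array"},"newtons":{"type":"number"}},"required":["series"]}

```bash
mkdir -p pics
python3 - <<'E'
from rig import ctrl
import cv2,pickle
for n in("scene","top"):
    s=ctrl.snapshot(n); cv2.imwrite(f"pics/{n}0.png",s["img"]); pickle.dump(s,open(n+".pkl","wb"))
print(ctrl.get_state())
E
```

```text
{'clock': 0.1, 'joint_pos': array([ 1.2009999 ,  0.46830662, -0.01159687,  1.60355262,  0.00600334,
        1.07144521, -0.05635156]), 'joint_velocities': array([-0.00138629, -0.00085272, -0.00119215, -0.00299222,  0.00037658,
        0.00148452, -0.00100499]), 'joint_torque': array([ 9.59693971e-04, -5.21652210e+01, -1.26369056e-02, -2.44369787e+01,
       -5.68108249e-02,  1.40542330e-02,  4.19166849e-05]), 'tcp_pos': array([ 208.41574913, -615.11351446,  224.71551801]), 'tool_rot': array([-8.15073347e-04,  9.86689566e-01,  1.62613027e-01, -1.97882285e-04]), 'contact_force': array([-1.02239928,  0.00855071,  0.2928549 ]), 'wrist_torque': array([0.01801243, 0.00899595, 0.02730875]), 'grasp_force': 0.0, 'gripper_width': 1.0016982278898072}
```

View pics/top0.png

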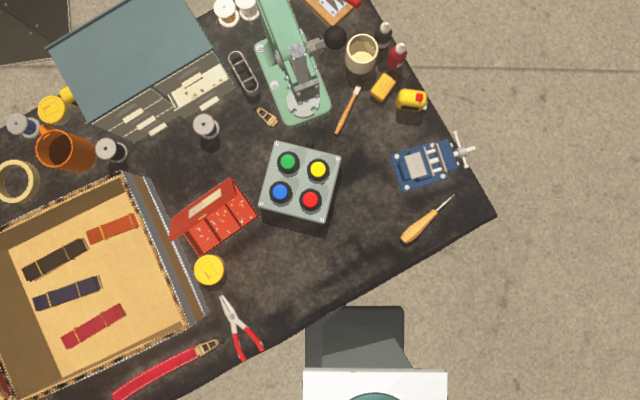

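View pics/scene0.png

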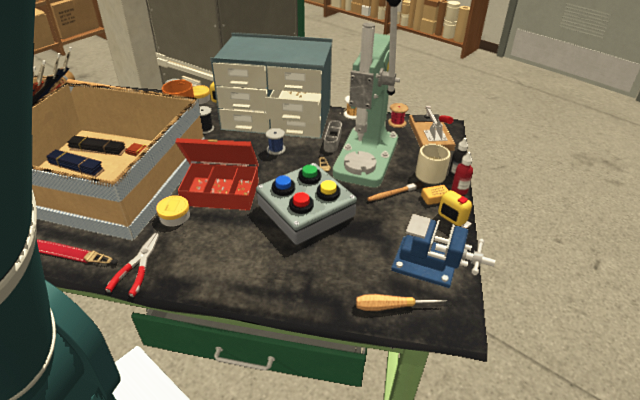

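The top view shows green (288,161), yellow (318,170), blue (280,191) and red (310,200). The scene view shows blue (284,184), green (310,172), yellow (328,187) and red (301,200). A tall green press stands behind the box.

```bash
cat > h.py <<'E'
import cv2,numpy as np
def ray(s,px,z):
    K,d,T=[np.array(s[k],float) for k in("camera_matrix","distortion","camera_from_world")]
    u=cv2.undistortPoints(np.array([[px]],float),K,d)[0,0]
    R=T[:3,:3];c=-R.T@T[:3,3];v=R.T@np.array([u[0],u[1],1])
    return c+v*(z-c[2])/v[2]
HUE={"green":(45,85),"yellow":(22,35),"blue":(100,125),"red":(0,8)}
def blob(s,col,px,r=16):
    h=cv2.cvtColor(s["img"],cv2.COLOR_BGR2HSV);lo,hi=HUE[col]
    m=cv2.inRange(h,(lo,120,100),(hi,255,255));w=np.zeros_like(m);cv2.circle(w,px,r,255,-1)
    M=cv2.moments(m&w,True);return (M["m10"]/M["m00"],M["m01"]/M["m00"]),M["m00"]
E
python3 - <<'E'
from h import *
import pickle
P={"top":dict(green=(288,161),yellow=(318,170),blue=(280,191),red=(310,200)),
"scene":dict(blue=(284,184),green=(310,172),yellow=(328,187),red=(301,200))}
for n in P:
    s=pickle.load(open(n+".pkl","rb"))
    T=s["camera_from_world"];print(n,"cam",-T[:3,:3].T@T[:3,3])
    for c,p in P[n].items():
        b,a=blob(s,c,p);print(c,np.round(b,1),a,ray(s,b,80).round(1))
s=pickle.load(open("top.pkl","rb"))
print("press base",[ray(s,p,20).round() for p in[(283,124),(330,117),(335,38)]], "caddy",ray(s,(257,215),40).round())
E
```

```text
top cam [477.98643375 117.42090289 968.18716359]
green [287.3 161.2] 177.0 [603.3 193.3  80. ]
yellow [317.7 168.8] 198.0 [588.1 130.2  80. ]
blue [279.4 191.5] 191.0 [540.3 208.5  80. ]
red [309.8 199.2] 203.0 [525.1 145.7  80. ]
scene cam [  31.46195962 -315.39513013  645.3493324 ]
blue [282.3 181.3] 163.0 [533.9 204.   80. ]
green [308.9 169.3] 114.0 [599.  191.2  80. ]
yellow [327.9 186.9] 193.0 [580.5 124.8  80. ]
red [300.7 198.9] 200.0 [518.3 140.2  80. ]
press base [array([695., 210.,  20.]), array([712., 105.,  20.]), array([895.,  95.,  20.])] caddy [492. 260.  40.]
```

>>> drive_tool:
  series:
    - [-1,[0.03,0.02,0],[0,0,-0.2]]
    - [-1,[0.04,0.036,0],[0,0,-0.2]]
    - [-1,[0.04,0.036,0],[0,0,-0.2]]
    - [-1,[0.04,0.036,0],[0,0,-0.2]]
    - [-1,[0.04,0.036,0],[0,0,-0.2]]
  newtons: 20

```text
clock: 0.6
tcp_pos: [351.9, -491.2, 225.2]
tool_rot: [-0.0, 0.996, 0.088, -0.0]
contact_force: [0.5, -0.4, 0.4]
gripper_width: 0.59
grasp_force: 0.0
```

>>> drive_tool:
  series:
    - [-1,[0.04,0.036,0],[0,0,-0.2]]
    - [-1,[0.04,0.036,0],[0,0,-0.2]]
    - [-1,[0.04,0.036,0],[0,0,-0.2]]
    - [-1,[0.04,0.036,0],[0,0,-0.2]]
    - [-1,[0.03,0.04,0],[0,0,-0.2]]

```text
clock: 1.1
tcp_pos: [495.1, -353.2, 225.1]
tool_rot: [-0.0, 1.0, 0.013, -0.0]
contact_force: [-0.2, -1.2, 0.7]
gripper_width: 0.153
grasp_force: 0.0
```

>>> drive_tool:
  series:
    - [-1,[0.004,0.05,0],[0,0,0]]
    - [-1,[0.004,0.05,0],[0,0,0]]
    - [-1,[0.004,0.05,0],[0,0,0]]
    - [-1,[0.004,0.05,0],[0,0,0]]
    - [-1,[0.004,0.05,0],[0,0,0]]

```text
clock: 1.6
tcp_pos: [508.3, -165.5, 225.3]
tool_rot: [-0.0, 1.0, 0.013, -0.0]
contact_force: [0.7, -0.4, 0.1]
gripper_width: 0.005
grasp_force: 0.0
```

>>> drive_tool:
  series:
    - [-1,[0.004,0.05,0],[0,0,0]]
    - [-1,[0.004,0.05,0],[0,0,0]]
    - [-1,[0.004,0.05,0],[0,0,0]]
    - [-1,[0.004,0.05,0],[0,0,0]]
    - [-1,[0.004,0.05,0],[0,0,0]]

```text
clock: 2.1
tcp_pos: [523.3, 21.8, 225.4]
tool_rot: [0.0, 1.0, 0.013, -0.0]
contact_force: [0.5, -0.7, -0.4]
gripper_width: 0.006
grasp_force: 0.0
```

>>> drive_tool:
  series:
    - [-1,[0.004,0.05,0],[0,0,0]]
    - [-1,[0.004,0.05,0],[0,0,0]]
    - [-1,[0.004,0.05,0],[0,0,0]]
    - [-1,[0.004,0.05,0],[0,0,0]]
    - [-1,[0.004,0.05,0],[0,0,0]]

```text
clock: 2.6
tcp_pos: [538.4, 209.2, 225.3]
tool_rot: [0.0, 1.0, 0.013, -0.0]
contact_force: [0.9, -0.1, -0.4]
gripper_width: 0.004
grasp_force: 0.0
```

>>> drive_tool:
  series:
    - [-1,[0,0,-0.04],[0,0,0]]
    - [-1,[0,0,-0.04],[0,0,0]]
    - [-1,[0,0,-0.04],[0,0,0]]
    - [-1,[0,0,-0.03],[0,0,0]]
    - [-1,[0,0,0],[0,0,0]]

```text
clock: 3.1
tcp_pos: [536.1, 206.7, 109.7]
tool_rot: [0.001, 1.0, 0.013, -0.003]
contact_force: [-0.3, 0.0, 0.7]
gripper_width: 0.005
grasp_force: 0.0
```

Run:
```python
from rig import ctrl
import cv2,numpy as np
o=[]
for n,(x,y) in(("scene",(225,110)),("top",(240,110))):
    i=ctrl.snapshot(n)["img"][y:y+130,x:x+130]; o.append(cv2.resize(i,None,fx=3,fy=3,interpolation=cv2.INTER_CUBIC))
cv2.imwrite("pics/c1.png",np.hstack(o))
```

```text
(no output)
```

View pics/c1.png

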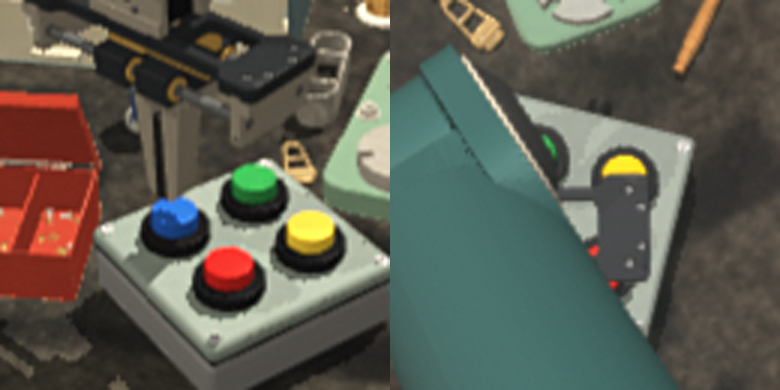

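The fingers (scene crop, tips near (170,195)) hang just above blue (172,210). The gripper body is clear of the press. I'll check the alignment by projecting points.

Run:
```python
from h import *
import pickle
from rig import ctrl
st=ctrl.get_state();print(st["tcp_pos"].round(1))
s=pickle.load(open("scene.pkl","rb"));T=s["camera_from_world"]
x,y,z=st["tcp_pos"]
pts=np.array([[x+a,y+b,z-11] for a in(-10,10) for b in(-18,18)]+[[x,y,80],[540.3,208.5,80],[537,206,80]],float)
q=cv2.projectPoints(pts,cv2.Rodrigues(T[:3,:3])[0],T[:3,3],s["camera_matrix"],np.array(s["distortion"]))[0][:,0]
print(((q-[225,110])*3).round())
```

```text
[538.6 208.  113.2]
[[181. 200.]
 [141. 178.]
 [202. 186.]
 [163. 164.]
 [173. 208.]
 [174. 207.]
 [173. 211.]]
```

>>> drive_tool:
  series:
    - [-1,[0,0,-0.02],[0,0,0]]
    - [-1,[0,0,-0.008],[0,0,0]]
    - [-1,[0,0,-0.005],[0,0,0]]
    - [-1,[0,0,-0.004],[0,0,0]]
    - [-1,[0,0,0],[0,0,0]]

```text
clock: 3.7
tcp_pos: [538.7, 207.7, 85.6]
tool_rot: [0.0, 1.0, 0.013, 0.0]
contact_force: [-1.1, -1.5, 4.7]
gripper_width: 0.009
grasp_force: 2.3
```

>>> drive_tool:
  series:
    - [-1,[0,0,-0.002],[0,0,0]]
    - [-1,[0,0,-0.002],[0,0,0]]
    - [-1,[0,0,-0.001],[0,0,0]]
    - [-1,[0,0,0],[0,0,0]]
    - [-1,[0,0,0],[0,0,0]]

```text
clock: 4.2
tcp_pos: [538.8, 207.8, 83.4]
tool_rot: [0.0, 1.0, 0.013, 0.0]
contact_force: [-4.1, -2.5, 12.8]
gripper_width: 0.011
grasp_force: 6.7
```

>>> drive_tool:
  series:
    - [-1,[0,0,-0.002],[0,0,0]]
    - [-1,[0,0,0],[0,0,0]]
    - [-1,[0,0,0.012],[0,0,0]]
    - [-1,[0,0,0.02],[0,0,0]]
    - [-1,[0,0,0.02],[0,0,0]]

```text
clock: 4.7
tcp_pos: [538.6, 208.0, 120.0]
tool_rot: [-0.0, 1.0, 0.013, -0.0]
contact_force: [-0.3, 0.4, 0.6]
gripper_width: 0.005
grasp_force: 0.0
```

>>> drive_tool:
  series:
    - [-1,[0.016,-0.026,0],[0,0,0]]
    - [-1,[0.016,-0.026,0],[0,0,0]]
    - [-1,[0.016,-0.026,0],[0,0,0]]
    - [-1,[0.016,-0.026,0],[0,0,0]]
    - [-1,[0,0,0],[0,0,0]]

```text
clock: 5.2
tcp_pos: [588.6, 126.2, 119.7]
tool_rot: [0.001, 1.0, 0.011, 0.001]
contact_force: [-0.2, 0.3, -0.4]
gripper_width: 0.007
grasp_force: 0.0
```

Run:
```python
from rig import ctrl
import cv2,numpy as np
i=ctrl.snapshot("scene")["img"][90:220,225:395]; cv2.imwrite("pics/c2.png",cv2.resize(i,None,fx=4,fy=4,interpolation=cv2.INTER_CUBIC))
print(ctrl.get_state()["tcp_pos"])
```

```text
[587.35937317 128.46821567 119.54669605]
```

View pics/c2.png

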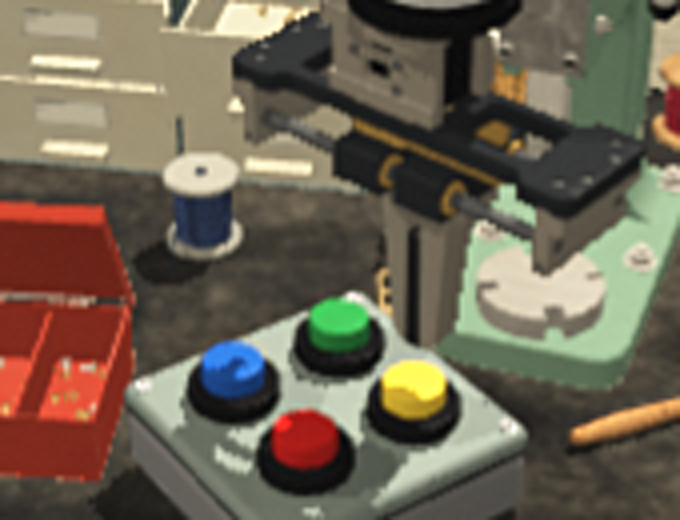

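The blue button is back up, and the fingers are over yellow (415,380) with clearance to the press.

>>> drive_tool:
  series:
    - [-1,[0,0,-0.025],[0,0,0]]
    - [-1,[0,0,-0.013],[0,0,0]]
    - [-1,[0,0,-0.006],[0,0,0]]
    - [-1,[0,0,-0.003],[0,0,0]]
    - [-1,[0,0,-0.003],[0,0,0]]

```text
clock: 5.75
tcp_pos: [585.7, 131.4, 83.2]
tool_rot: [-0.0, 1.0, 0.014, -0.001]
contact_force: [-9.2, -0.5, 24.2]
gripper_width: 0.007
grasp_force: 12.4
```

>>> drive_tool:
  series:
    - [-1,[0,0,-0.002],[0,0,0]]
    - [-1,[0,0,-0.002],[0,0,0]]
    - [-1,[0,0,0],[0,0,0]]
    - [-1,[0,0,0],[0,0,0]]
    - [-1,[0,0,0],[0,0,0]]

```text
clock: 6.25
tcp_pos: [585.8, 131.4, 83.1]
tool_rot: [0.0, 1.0, 0.014, -0.0]
contact_force: [-11.3, -1.6, 31.0]
gripper_width: 0.003
grasp_force: 15.4
```

>>> drive_tool:
  series:
    - [-1,[0,0,0.016],[0,0,0]]
    - [-1,[0,0,0.02],[0,0,0]]
    - [-1,[0,0,0.018],[0,0,0]]
    - [-1,[0,0,0],[0,0,0]]
    - [-1,[0,0,0],[0,0,0]]

```text
clock: 6.75
tcp_pos: [586.8, 129.7, 119.2]
tool_rot: [0.0, 1.0, 0.013, 0.0]
contact_force: [-0.5, 0.1, -0.3]
gripper_width: 0.005
grasp_force: 0.0
```

>>> drive_tool:
  series:
    - [-1,[0.005,0.021,0],[0,0,0]]
    - [-1,[0.005,0.021,0],[0,0,0]]
    - [-1,[0.005,0.021,0],[0,0,0]]
    - [-1,[0.005,0.021,0],[0,0,0]]
    - [-1,[0,0,0],[0,0,0]]

```text
clock: 7.25
tcp_pos: [601.4, 197.3, 118.9]
tool_rot: [-0.001, 1.0, 0.016, -0.0]
contact_force: [0.8, 0.4, 0.3]
gripper_width: 0.004
grasp_force: 0.0
```

Run:
```python
from rig import ctrl
import cv2,numpy as np
i=ctrl.snapshot("scene")["img"][90:220,225:395]; cv2.imwrite("pics/c3.png",cv2.resize(i,None,fx=4,fy=4,interpolation=cv2.INTER_CUBIC))
print(ctrl.get_state()["tcp_pos"])
```

```text
[601.30110965 195.1533459  118.74524121]
```

View pics/c3.png

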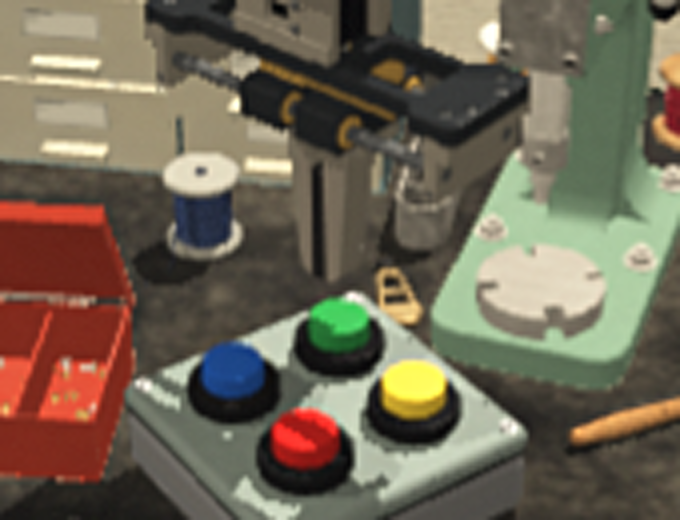

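Yellow is back up, and the fingers are above green (340,320) with the press clear. Pressing green now.

>>> drive_tool:
  series:
    - [-1,[0,0,-0.025],[0,0,0]]
    - [-1,[0,0,-0.013],[0,0,0]]
    - [-1,[0,0,-0.006],[0,0,0]]
    - [-1,[0,0,-0.003],[0,0,0]]
    - [-1,[0,0,-0.003],[0,0,0]]

```text
clock: 7.8
tcp_pos: [601.3, 191.9, 83.2]
tool_rot: [0.001, 1.0, 0.013, -0.001]
contact_force: [-8.4, -4.7, 24.1]
gripper_width: 0.006
grasp_force: 11.6
```

>>> drive_tool:
  series:
    - [-1,[0,0,-0.002],[0,0,0]]
    - [-1,[0,0,-0.002],[0,0,0]]
    - [-1,[0,0,0],[0,0,0]]
    - [-1,[0,0,0],[0,0,0]]
    - [-1,[0,0,0],[0,0,0]]

```text
clock: 8.3
tcp_pos: [601.4, 192.0, 83.1]
tool_rot: [0.001, 1.0, 0.013, -0.0]
contact_force: [-11.2, -6.0, 28.1]
gripper_width: 0.008
grasp_force: 14.3
```

>>> drive_tool:
  series:
    - [-1,[0,0,0.016],[0,0,0]]
    - [-1,[0,0,0.03],[0,0,0]]
    - [-1,[0,0,0.04],[0,0,0]]
    - [-1,[0,0,0.04],[0,0,0]]
    - [-1,[0,0,0],[0,0,0]]

```text
clock: 8.8
tcp_pos: [604.3, 193.8, 178.0]
tool_rot: [-0.001, 1.0, 0.013, 0.004]
contact_force: [0.2, 1.1, 0.2]
gripper_width: 0.004
grasp_force: 0.0
```

Run:
```python
from rig import ctrl
import cv2,numpy as np
i=ctrl.snapshot("scene")["img"][90:220,225:395]; cv2.imwrite("pics/c4.png",cv2.resize(i,None,fx=4,fy=4,interpolation=cv2.INTER_CUBIC))
print(ctrl.get_state()["tcp_pos"])
```

```text
[603.05745383 193.1900059  175.67120014]
```

View pics/c4.png

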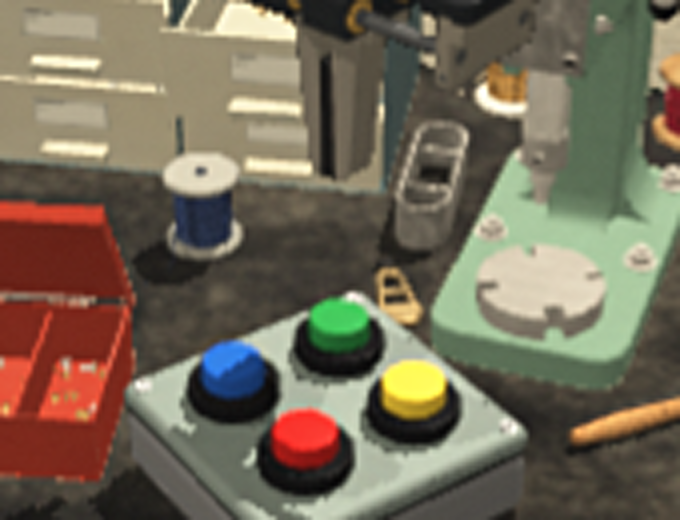

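All four buttons are up and the robot is clear of everything.

```bash
python3 -c "
from rig import ctrl
print(ctrl.finish_job())"
```

```text
the job is handed in; nothing more can be done
None
```

I pressed blue, yellow and green in that order, each to its hard stop and back up before the next. I didn't touch red, all four buttons are up, and I handed the job in at about 9 s.

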